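Pass a jar out on the serving board and hold the board

TASK

Stand the small squat amber jar upright on the round rubber pad of the white serving board while the board is still back on its stand. Then slide the board outward by its wooden grip, straight along the stand, until the black line across it is level with the stand's outer edge. It would now tip, so finish while still holding the board by its grip, flat on the stand with the jar standing on it; leave everything else on the counter where it is.

Things in the scene. Friction and masses are not known exactly. Their poses are not given: they have to be found in the camera images.
- stand: fixed dark steel stand on the counter: a top plate 200 x 130 and 12 thick on two cheeks, its top 90 above the counter. Origin: under its centre, at counter height. Its x axis runs along the 200 length and points outward, the way the board is to slide (to the robot's right); y along the 130 width, z up. No guides, smooth top; position and yaw differ each time
- stand_edge (a point): middle of the upper edge of the stand's outer (+x) end, 100 from the stand's centre, at the height of its top; axes as the stand's
- board: loose white serving board, 340 long (x), 100 wide (y), 12 thick, about 350 g, lying along the stand on its top and slightly askew at the start. Origin: centre of its underside; x points outward along its length, z up. With the black line at the stand's edge it tips outward, jar or no jar, unless held at the grip
- board_line (a point): middle of the 5 wide black line across the board, at its underside, 30 from the board's centre towards the grip, i.e. 200 from its outer end; at the start it lies over the stand, 110 to 170 short of the edge; axes as the board's
- board_pad (a point): centre of the flush round rubber pad, 84 across, on the board's top face, 115 outward of the board's centre; axes as the board's
- board_grip (a point): point on the upright wooden grip near the board's inner end: a block 60 long (along the board), 20 thick (across the board), standing 45 above the board's top face. The point is in mid length and thickness, 140 inward of the board's centre, 28 above the board's top face (17 below the block's top); axes as the board's
- jar: small squat amber glass jar with a black lid, 52 across, 70 high with the lid (grip its glass sides, below the lid), about 120 g, the smallest of the amber jars, standing to the robot's right. Origin: centre of its underside, z up
- dish: bystander, to be left alone: shallow steel dish, 110 across, 22 high, front of the counter on the robot's right. Origin: underside
- mortar: bystander, to be left alone: small white ceramic mortar bowl, 76 across, 45 high, on the counter to the right of the stand; the board's free end may pass over it. Origin: underside
- weight: bystander, to be left alone: brass balance weight, 32 across, 42 high, to the far right. Origin: underside
- spatula: bystander, to be left alone: dispensing spatula 190 long lying on the counter in front of the robot, to its left. Origin: under its middle
- steel_cup: bystander, to be left alone: small open steel cup, 60 across, 60 high, to the right of the stand; the board's free end may pass over it. Origin: underside
- small_bottle: bystander, to be left alone: small clear bottle with a white cap, 40 across, 80 high, to the robot's left. Origin: underside
Things that resemble listed ones, but are neither listed nor needed, are in the scene too. Leave any blue look-alike of the stand alone. What is shaped like the jar but blue is not meant.

How it is judged:
By the outcome, as a careful person would: the job done as asked, in the order asked, and still so for the second after the job is handed in, while the arm keeps its last pose, push and grip.
It also fails if it takes over 48 s, if anything falls off the work surface, if the arm or the gripper's body presses on something with over 40 N, if the wrist force passes 120 N, or if a joint passes its speed limit or range.

ROBOT

A 6-joint arm with a two-finger parallel gripper is mounted at the origin on the work surface. World frame = base frame: x ahead of the robot, y to its left, z up, the work surface at z = 0. Lengths are in m, angles in rad, forces in N, time in s.
With the tool pointing down it reaches from about 0.35 to 0.775 m from the base axis. Payload 7.3 kg.
Tool frame: the origin (TCP) lies midway between the tips of the shut fingers; the grasp point (between the pads) lies grasp_offset behind it (grasp_offset is the distance from the TCP to the grasp point, in m); z points along the fingers, y is the line along which they close (so a half turn about z gives the same grasp; the last joint's range is limited). The gripper opens to 92 mm and grips with 3 to 60 N. Pads are 19 mm wide; open, the fingers measure 130 mm over their backs; the gripper's body (75 mm by 190 mm) begins 47 mm behind the grasp point.
Start: joints at [-1.338, 0.342, 1.524, -0, 1.275, -0.146], TCP at [0.194, -0.488, 0.227] pointing down, gripper open.
Joint ranges: [-2.53, 2.53], [-0.77, 2.02], [0.04, 2.7], [-1, 4.14], [0.28, 2.66], [-3.11, 3.11]. Speed limits (rad/s): [2.57, 2.57, 3.14, 3.14, 3.14, 3.14].

INTERFACE

Orientations are given as [roll, pitch, yaw] about the fixed x, y, z axes, in that order (R = Rz(yaw) Ry(pitch) Rx(roll)).
In Python, from cell import * gives the robot as it stands.
- The arm moves only by the tool step_arm, never from a script. Its argument "plan" is a list of rows, each a list of 5 numbers: the closure, from -1 (fully open) to 1 (shut), then the shift along the tool's x, y, z in m, then the turn about the tool's z in rad. In form: [[hand, x, y, z, twist], ...]. A call has 1 to 20 rows; each row is the pose to reach, as a shift and turn from the pose commanded when the call began, along the tool's axes at that moment; what a row does not reach only later rows make up. A row lasts 1/8 s, in which the tool goes at most 62.5 mm and 10.7 degrees, less where a joint would pass 70% of its speed; a pose out of reach is approached as far as the arm can. A call with a gripper value outside its range is refused whole. The fingers move at their own pace and stop on an object; "grip_force" is the grip in N (left out, the last holds). Time passes only in rows, so rows that repeat a pose let the fingers close. It gives the time, the measured TCP pose, the force, the opening and the grip force at its end, in the units of the state.
- observe(): the state, without advancing time (a new reading comes with each control period).
- read_camera(name): name is "side" or "top" or "wrist"; returns a dict with "img" (400x640x3 uint8, red, green, blue), "range_z" (400x640 float32, m along the optical axis (not along the pixel's ray), 0 where there is no reading), "fx", "fy", "cx", "cy" (pixels), "R" (3x3) and "t" (3): a world point X has camera coordinates R X + t; the wrist camera has in their place "T_tool_cam" (4x4, takes a point from camera to tool coordinates, whose origin is the TCP and whose axes are the flange's). Camera axes: x right, y down, z forward; pixel columns grow to the right and rows downward; lengths in m; the calibration is good to about 2 mm. The wrist camera is an equidistant fisheye: a pixel r from the principal point sees the ray r / f radians off the axis. A picture is of the moment at which its call begins: read the wrist's pose just before it.
- hand_in(): hands the job in; it is judged then, once.
The state is a dict: "time": time; "qpos": joint angles; "qvel": joint speeds; "joint_efforts": joint torques, N m; "tool_pos": TCP position; "tool_rot": TCP orientation; "contact_force": force on the tool from outside, world axes, zero at the start; "torque": the same for the moment, N m; "opening": finger opening in m; "grip_force": force on a finger pad.
Only numpy, scipy, OpenCV 4.12 (cv2) and the standard library are available. Lean on these libraries where they do the work, as an engineer would, in place of code of your own. Each camera call takes 0.05 s, during which the arm holds its last target. There are 200 camera calls.

## Working session

There is one attempt and no reset: what is moved stays moved. The work goes in short steps, Python scripts to look and compute and a tool call to move; the robot and the scene stay as the last step left them, time stands still between calls to the robot, and variables do not carry over. Pictures are saved under pics/ and viewed, at most 10 in all, crops included, and the job is handed in when it is done.

Besides the shell and the picture viewer there is one more tool, called after "Call:" as name(argument=value, ...) on one line, values as JSON. step_arm: Moves the arm, as the interface text tells. Its arguments: {"type":"object","properties":{"plan":{"type":"array","items":{"type":"array","items":{"type":"number"}}},"grip_force":{"type":"number"}},"required":["plan"]}

```bash
ls; mkdir -p pics
python3 - <<'E'
from cell import *
import cv2,pickle
s=observe();print({k:s[k] for k in('time','tool_pos','tool_rot','opening')}); 
try: print(grasp_offset)
except Exception as e: print(e)
for n in('top','side'):
    c=read_camera(n);pickle.dump(c,open(n+'.pkl','wb'))
    cv2.imwrite(f'pics/{n}0.png',c['img'][:,:,::-1]);print(n,c['fx'],c['cx'],c['cy'],c['R'],c['t'])
E
```

```text
pics
{'time': 0.0, 'tool_pos': array([ 0.1940621 , -0.48737836,  0.22605346]), 'tool_rot': array([-3.14009294e+00, -1.91190502e-04,  3.78813400e-01]), 'opening': 0.09183122988978726}
0.0188
top 406.9453246496912 319.3491454720565 202.25461933229715 [[-0.00897475 -0.99994819  0.00480427]
 [-0.98611739  0.00805377 -0.16585424]
 [ 0.16580696 -0.00622608 -0.98613858]] [0.03853428 0.42903489 1.05324446]
side 365.00332288588527 322.83267242921704 205.2332413862734 [[ 0.9970123  -0.07723075  0.00137508]
 [-0.03542141 -0.47294857 -0.88037774]
 [ 0.06864257  0.87769873 -0.47427117]] [-0.4185228   0.14397093  1.13690787]
```

View pics/top0.png

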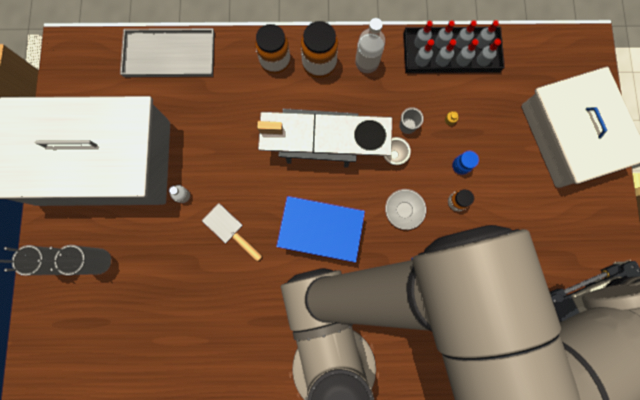

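View pics/side0.png

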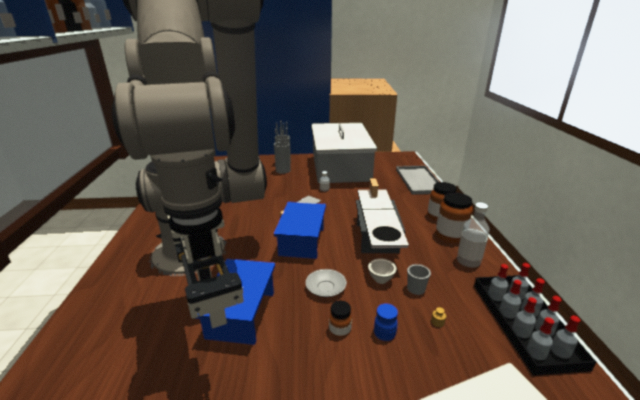

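The top view shows the board with its line at (315,133), pad (370,135) and grip (269,127), and the amber jar's lid at about (463,198). The side view shows the jar at (340,318), in front of the dish and left of the blue decoy.

```bash
cat > h.py <<'E'
import numpy as np,cv2,pickle
def ray(c,u,v,z):
    d=c['R'].T@np.array([(u-c['cx'])/c['fx'],(v-c['cy'])/c['fy'],1]);o=-c['R'].T@c['t']
    return o+d*(z-o[2])/d[2]
def cloud(c):
    v,u=np.mgrid[:400,:640];Z=c['range_z']
    P=np.stack([(u-c['cx'])/c['fx']*Z,(v-c['cy'])/c['fy']*Z,Z],-1)
    return (P-c['t'])@c['R']
E
python3 - <<'E'
from h import *
c=pickle.load(open('top.pkl','rb'));P=cloud(c);im=c['img'].astype(int);mx=im.max(2);mn=im.min(2)
box=lambda u0,v0,u1,v1:np.pad(np.ones((v1-v0,u1-u0),bool),((v0,400-v1),(u0,640-u1)))
def cen(m,z,n):
    v,u=np.nonzero(m);p=ray(c,u.mean(),v.mean(),z);print(n,m.sum(),p.round(4),'depthmean',P[m].mean(0).round(4));return p
def rect(m,z,n):
    v,u=np.nonzero(m);q=np.array([ray(c,a,b,z)[:2] for a,b in zip(u,v)],np.float32)*1000
    r=cv2.minAreaRect(q);print(n,r,cv2.boxPoints(r).round(0).tolist());return q
b=box(250,98,400,168)
pad=cen(b&(mx<45)&box(350,115,390,152),.102,'pad')
line=cen(b&(mx<70)&box(309,116,321,151),.102,'line')
g=b&(im[...,0]-im[...,2]>60)&box(255,115,288,140);cen(g&(P[...,2]>.135),.147,'grip')
rect(g&(P[...,2]>.135),.147,'grip')
w=b&(mn>150)&(abs(P[...,2]-.102)<.008)&~box(392,130,420,170);rect(w,.102,'board')
s=b&(abs(P[...,2]-.09)<.006)&(mx<130)&~box(350,115,390,152)&~box(309,116,321,151)
q=rect(s,.09,'stand');
v,u=np.nonzero(s);print(u.min(),u.max(),v.min(),v.max())
lid=box(445,185,480,215)&(mx<60)&(P[...,2]>.06);cen(lid,.07,'lid')
cv2.imwrite('pics/crop.png',cv2.resize(c['img'][90:220,245:485,::-1],None,fx=3.3,fy=3.3,interpolation=cv2.INTER_CUBIC))
E
```

```text
pad 643 [ 0.5944 -0.0962  0.102 ] depthmean [ 0.5936 -0.096   0.1043]
line 0 [nan nan nan] depthmean [nan nan nan]
grip 200 [0.6048 0.1582 0.147 ] depthmean [0.603  0.1576 0.152 ]
grip ((605.6522827148438, 157.29971313476562), (57.30638885498047, 20.750381469726562), 89.58464813232422) [[595.0, 129.0], [616.0, 129.0], [616.0, 186.0], [595.0, 186.0]]
board ((599.2206420898438, 18.111007690429688), (339.7154846191406, 99.57892608642578), 87.11925506591797) [[541.0, -149.0], [640.0, -154.0], [657.0, 185.0], [558.0, 190.0]]
stand ((597.8472900390625, 20.978317260742188), (326.9931640625, 132.11997985839844), 85.57877349853516) [[519.0, -137.0], [651.0, -147.0], [676.0, 179.0], [545.0, 189.0]]
260 386 109 161
lid 237 [ 0.4319 -0.3415  0.07  ] depthmean [ 0.4312 -0.3399  0.074 ]<stdin>:5: RuntimeWarning: Mean of empty slice.
  ret = ret.dtype.type(ret / rcount)
  ret = um.true_divide(
```

View pics/crop.png

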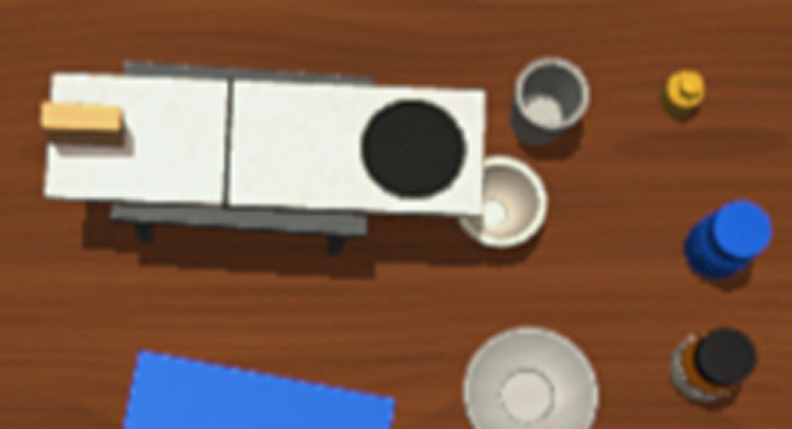

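Call:
step_arm(plan=[[-1, 0.06, -0.01, 0, 0], [-1, 0.12, -0.02, 0, 0], [-1, 0.18, -0.03, 0, 0], [-1, 0.235, -0.04, 0.01, 0], [-1, 0.275, -0.048, 0.02, 0], [-1, 0.275, -0.048, 0.02, 0], [-1, 0.275, -0.048, 0.02, 0]])

```text
time: 0.98
tool_pos: [0.4315, -0.3416, 0.2065]
tool_rot: [-3.141, 0.001, 0.379]
contact_force: [-1.3, 0.2, -1.1]
opening: 0.0916
grip_force: 0.0
```

```bash
cat >> h.py <<'E'
from scipy.spatial.transform import Rotation as Ro
def wsnap(n):
    from cell import observe,read_camera
    s=observe();c=dict(read_camera('wrist'));c['s']=s;pickle.dump(c,open(n+'.pkl','wb'))
    cv2.imwrite(f'pics/{n}.png',c['img'][:,:,::-1]);print(s['time'],s['tool_pos'].round(4),s['tool_rot'].round(4),s['opening'],s['contact_force'].round(2));return c
def wray(c,u,v,z):
    x,y=(u-c['cx'])/c['fx'],(v-c['cy'])/c['fy'];r=np.hypot(x,y)+1e-12
    d=np.array([x/r*np.sin(r),y/r*np.sin(r),np.cos(r)])
    T=c['T_tool_cam'];Rt=Ro.from_euler('xyz',c['s']['tool_rot']).as_matrix()
    o=Rt@T[:3,3]+c['s']['tool_pos'];d=Rt@T[:3,:3]@d
    return o+d*(z-o[2])/d[2]
E
python3 -c "
from h import *
c=wsnap('w1');print(c['fx'],c['cx'],c['cy'],c['T_tool_cam'].round(3))"
```

```text
0.975 [ 0.4315 -0.3416  0.2065] [-3.1412e+00  7.0000e-04  3.7920e-01] 0.09157724247561552 [-1.3   0.17 -1.11]
309.70691628693146 318.6272024670685 201.49643874232797 [[ 0.    -0.962 -0.274  0.073]
 [ 1.     0.    -0.    -0.001]
 [ 0.    -0.274  0.962 -0.156]
 [ 0.     0.     0.     1.   ]]
```

View pics/w1.png

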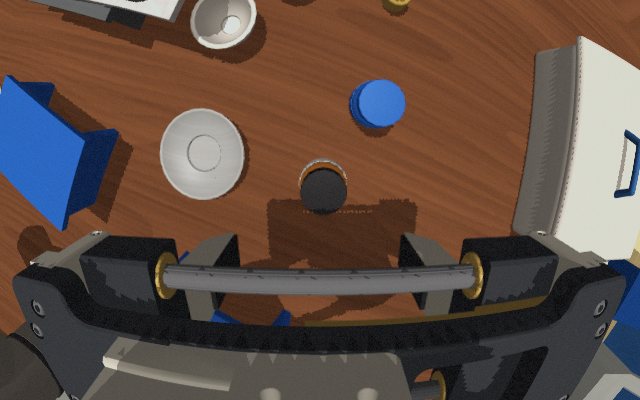

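The wrist view shows the jar's black lid at about (323,190), between the fingers, with the dish at (203,153) and the blue decoy at (378,104) well clear.

Run:
```python
from h import *
c=pickle.load(open('w1.pkl','rb'));m=np.zeros((400,640),np.uint8);m[160:216,296:350]=(c['img'].max(2)<60)[160:216,296:350]
m=cv2.morphologyEx(m,cv2.MORPH_OPEN,np.ones((9,9)))
n,l,st,ce=cv2.connectedComponentsWithStats(m);print(st,ce)
print(wray(c,323,190,.07),wray(c,323,168,.0), wray(c,378,104,.07),wray(c,203,153,.01))
```

```text
[[     0      0    640    400 254298]
 [   301    168     45     47   1702]] [[319.47638204 199.5560956 ]
 [323.02878966 191.1186839 ]]
[ 0.43434069 -0.34437319  0.07      ] [ 0.44368658 -0.34161469  0.        ] [ 0.53138278 -0.3613084   0.07      ] [ 0.41082983 -0.20001219  0.01      ]
```

Call:
step_arm(plan=[[-1, 0.001, 0.002, 0.05, 0], [-1, 0.001, 0.002, 0.105, 0], [-1, 0.001, 0.002, 0.155, 0], [-1, 0.001, 0.002, 0.183, 0], [-1, 0.001, 0.002, 0.191, 0], [-1, 0.001, 0.002, 0.191, 0], [1, 0.001, 0.002, 0.191, 0], [1, 0.001, 0.002, 0.191, 0], [1, 0.001, 0.002, 0.191, 0], [1, 0.001, 0.002, 0.191, 0], [1, 0.001, 0.002, 0.191, 0], [1, 0.001, 0.002, 0.191, 0]], grip_force=15)

```text
time: 2.52
tool_pos: [0.4339, -0.3433, 0.016]
tool_rot: [3.141, -0.0, 0.379]
contact_force: [-0.2, -0.9, 2.7]
opening: 0.051
grip_force: 15.0
```

Call:
step_arm(plan=[[1, 0, 0, -0.02, 0], [1, 0, 0, -0.06, 0], [1, 0, 0, -0.11, 0], [1, 0, 0, -0.16, 0], [1, 0.02, -0.025, -0.205, 0.05], [1, 0.05, -0.065, -0.235, 0.12], [1, 0.085, -0.11, -0.244, 0.19], [1, 0.12, -0.155, -0.244, 0.26], [1, 0.15, -0.195, -0.244, 0.33], [1, 0.175, -0.225, -0.244, 0.379], [1, 0.188, -0.24, -0.244, 0.379], [1, 0.188, -0.24, -0.244, 0.379], [1, 0.188, -0.24, -0.244, 0.379]])

```text
time: 4.15
tool_pos: [0.5191, -0.0509, 0.2593]
tool_rot: [3.141, 0.001, -0.0]
contact_force: [-1.4, 0.3, -1.9]
opening: 0.0515
grip_force: 15.0
```

```bash
python3 -c "
from h import *
c=wsnap('w2')"
```

```text
4.15 [ 0.5191 -0.0509  0.2593] [ 3.1414e+00  1.1000e-03 -3.0000e-04] 0.05145153191661379 [-1.42  0.34 -1.88]
```

View pics/w2.png

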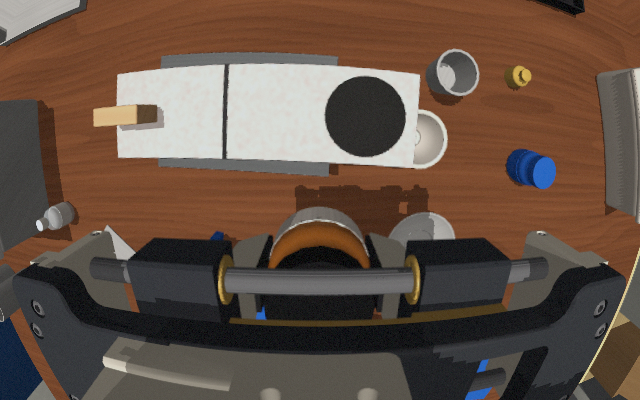

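The wrist view shows the pad at (366,116), the line along x≈225, and the stand's strips beyond the board at (161–337, 57) and (158–330, 167).

Run:
```python
from h import *
c=pickle.load(open('w2.pkl','rb'));im=c['img'].astype(int)
W=lambda u,v,z:wray(c,u,v,z)[:2].round(4)
m=np.zeros((400,640),bool);m[70:162,320:412]=(im.max(2)<70)[70:162,320:412]
v,u=np.nonzero(m);q=np.array([W(a,b,.102) for a,b in zip(u,v)]);print('pad',((q.min(0)+q.max(0))/2),q.max(0)-q.min(0),q.mean(0))
m[:]=0;m[66:158,218:232]=(im.max(2)<90)[66:158,218:232];v,u=np.nonzero(m)
q=np.array([W(a,b,.102) for a,b in zip(u,v)]);print('line',q.mean(0),np.polyfit(q[:,0],q[:,1],1))
print('board corners',[W(*p,.102).tolist() for p in((118,74),(419,73),(117,157),(415,166))])
print('griptop',W(114,117,.147))
# stand: grey, neutral
sat=im.max(2)-im.min(2);g=(sat<22)&(im.max(2)>50)&(im.max(2)<150)
for n,sl in(('far',(slice(48,75),slice(150,350))),('near',(slice(150,185),slice(150,345)))):
    k=np.zeros((400,640),bool);k[sl]=g[sl];k=cv2.morphologyEx(k.astype(np.uint8),cv2.MORPH_OPEN,np.ones((3,3)))>0
    v,u=np.nonzero(k);print(n,u.min(),u.max(),v.min(),v.max())
    L=[(a,v[u==a].min(),v[u==a].max()) for a in range(u.min()+4,u.max()-3,4)]
    E=np.array([W(a,(t if n=='far' else b),.09) for a,t,b in L]);p=np.polyfit(E[:,1],E[:,0],1);print('edge x=',p,'yaw slope; y range',E[:,1].min(),E[:,1].max(), (E[:,0]-np.polyval(p,E[:,1])).std())
    for a in(u.min(),u.max()):
        vv=v[u==a];print('end',a,vv.min(),vv.max(),W(a,vv.mean(),.09))
cv2.imwrite('pics/w2c.png',cv2.resize(c['img'][45:190,145:350,::-1],None,fx=3.8,fy=3.8,interpolation=cv2.INTER_NEAREST))
```

```text
pad [ 0.59205 -0.0981 ] [0.0815 0.0804] [ 0.59253611 -0.0974411 ]
line [0.59993805 0.04627811] [-0.05300533  0.07807803]
board corners [[0.6558, 0.1808], [0.6403, -0.1538], [0.5578, 0.1885], [0.5419, -0.1525]]
griptop [0.6037 0.1542]
far 161 337 52 74
edge x= [0.07624327 0.66056834] yaw slope; y range -0.0654 0.1219 0.0003712253526856986
end 161 57 67 [0.663  0.1271]
end 337 57 65 [ 0.6503 -0.0696]
near 158 329 158 175
edge x= [0.0767374 0.5328483] yaw slope; y range -0.0542 0.1312 0.000343572870145488
end 158 158 164 [0.5485 0.1363]
end 329 163 165 [ 0.5408 -0.0616]
```

View pics/w2c.png

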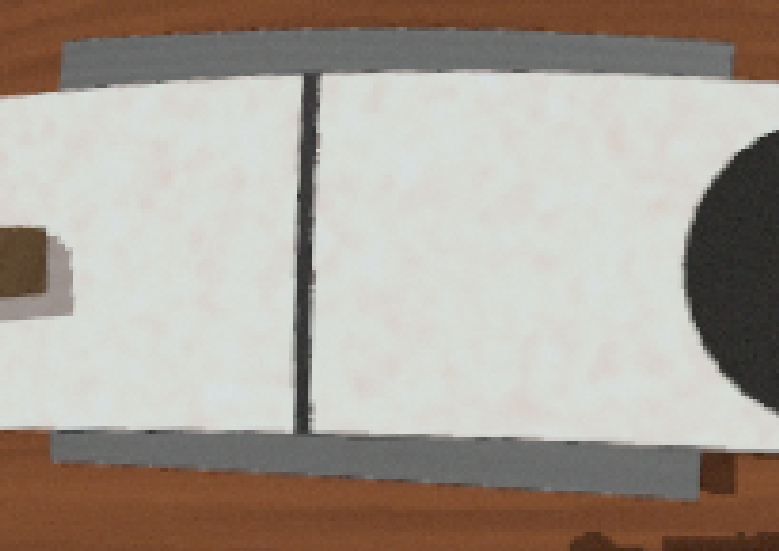

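Call:
step_arm(plan=[[1, 0.03, 0.02, 0.0, 0], [1, 0.06, 0.038, 0.02, 0], [1, 0.074, 0.0465, 0.06, 0], [1, 0.074, 0.0465, 0.1, 0], [1, 0.074, 0.0465, 0.122, 0], [1, 0.074, 0.0465, 0.131, 0], [1, 0.074, 0.0465, 0.134, 0], [1, 0.074, 0.0465, 0.137, 0], [1, 0.074, 0.0465, 0.137, 0], [1, 0.074, 0.0465, 0.137, 0]])

```text
time: 5.45
tool_pos: [0.5938, -0.097, 0.1234]
tool_rot: [3.141, -0.001, -0.0]
contact_force: [0.1, -0.3, -0.4]
opening: 0.0516
grip_force: 15.0
```

Call:
step_arm(plan=[[1, 0, 0, 0.001, 0], [1, 0, 0, 0.002, 0], [1, 0, 0, 0.003, 0], [1, 0, 0, 0.003, 0]])

```text
time: 5.95
tool_pos: [0.5934, -0.097, 0.1195]
tool_rot: [-3.142, 0.0, -0.0]
contact_force: [0.3, 0.2, -1.8]
opening: 0.0512
grip_force: 15.0
```

Call:
step_arm(plan=[[1, 0, 0, 0.0005, 0], [1, 0, 0, 0.001, 0], [1, 0, 0, 0.0015, 0], [1, 0, 0, 0.0015, 0]])

```text
time: 6.45
tool_pos: [0.5935, -0.097, 0.1182]
tool_rot: [3.142, 0.0, -0.0]
contact_force: [-0.6, 0.2, -1.9]
opening: 0.0513
grip_force: 15.0
```

Call:
step_arm(plan=[[1, 0, 0, 0.0005, 0], [1, 0, 0, 0.001, 0], [1, 0, 0, 0.001, 0]])

```text
time: 6.82
tool_pos: [0.5936, -0.097, 0.118]
tool_rot: [3.141, -0.001, -0.0]
contact_force: [-1.5, 1.0, 4.9]
opening: 0.0516
grip_force: 15.0
```

Call:
step_arm(plan=[[0.2, 0, 0, -0.0005, 0], [-1, 0, 0, -0.0005, 0], [-1, 0, 0, -0.0005, 0], [-1, 0, 0, -0.0005, 0], [-1, 0, 0, -0.0005, 0], [-1, 0, 0, -0.02, 0], [-1, 0, 0, -0.07, 0], [-1, 0, 0, -0.12, 0], [-1, 0, -0.03, -0.142, -0.15], [-1, 0, -0.07, -0.142, -0.33], [-1, 0, -0.11, -0.142, -0.51], [-1, 0.004, -0.15, -0.142, -0.69], [-1, 0.008, -0.185, -0.142, -0.87], [-1, 0.01, -0.215, -0.142, -1.05], [-1, 0.012, -0.24, -0.142, -1.23], [-1, 0.012, -0.253, -0.142, -1.4], [-1, 0.012, -0.253, -0.142, -1.52], [-1, 0.012, -0.253, -0.142, -1.52], [-1, 0.012, -0.253, -0.142, -1.52]], grip_force=15)

```text
time: 9.2
tool_pos: [0.6056, 0.1558, 0.2592]
tool_rot: [-3.142, 0.0, 1.517]
contact_force: [0.4, -0.5, -0.4]
opening: 0.0921
grip_force: 0.0
```

```bash
python3 -c "
from h import *
from cell import *
c=wsnap('w3');print(observe()['qpos'].round(2))
t=read_camera('side');pickle.dump(t,open('s3.pkl','wb'));t=t['img']
o=np.vstack([c['img'][0:300],cv2.resize(t[160:300,320:480],(640,280))*1][:2]) if 0 else np.vstack([c['img'][:260],cv2.resize(t[160:300,280:500],(640,340))])[:,:,::-1]
cv2.imwrite('pics/m3.png',o)"
```

```text
9.2 [0.6056 0.1558 0.2592] [-3.1416e+00  1.0000e-04  1.5172e+00] 0.09207224205956067 [ 0.38 -0.48 -0.43]
[ 0.13  0.51  1.17 -0.    1.46  0.18]
```

View pics/m3.png

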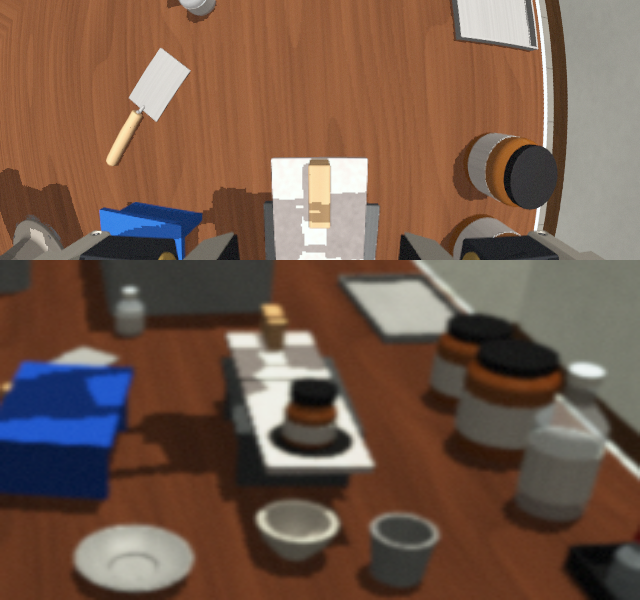

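The jar stands upright on the pad (side view, jar base at (310,435)). In the wrist view the grip's top is centred at about (319,196), between the fingers.

Run:
```python
from h import *
c=pickle.load(open('w3.pkl','rb'));im=c['img'].astype(int)
m=np.zeros((400,640),bool);m[155:240,295:345]=((im[...,0]-im[...,2])>55)[155:240,295:345]
v,u=np.nonzero(m);print(u.min(),u.max(),v.min(),v.max())
q=np.array([wray(c,a,b,.147)[:2] for a,b in zip(u,v)],np.float32)*1000;print(cv2.minAreaRect(q),q.mean(0))
print([wray(c,a,b,.102).round(4)[:2] for a,b in((273,158),(367,158))])
```

```text
295 344 155 227
((606.1629028320312, 162.3016815185547), (66.743408203125, 42.79724884033203), 86.95948791503906) [605.6832  162.84709]
[array([0.5599, 0.1896]), array([0.6563, 0.1845])]
```

Call:
step_arm(plan=[[-1, 0, 0.0005, 0.05, 0], [-1, 0, 0.0005, 0.1, 0], [-1, 0, 0.0005, 0.132, 0], [-1, 0, 0.0005, 0.143, 0], [-1, 0, 0.0005, 0.147, 0], [-1, 0, 0.0005, 0.147, 0], [0.3, 0, 0.0005, 0.147, 0], [0.5, 0, 0.0005, 0.147, 0], [0.8, 0, 0.0005, 0.147, 0], [1, 0, 0.0005, 0.147, 0], [1, 0, 0.0005, 0.147, 0], [1, 0, 0.0005, 0.147, 0], [1, 0, 0.0005, 0.147, 0]], grip_force=40)

```text
time: 10.92
tool_pos: [0.606, 0.156, 0.1121]
tool_rot: [-3.142, 0.0, 1.52]
contact_force: [-0.4, -0.7, 0.1]
opening: 0.0261
grip_force: 0.0
```

```bash
python3 -c "
from cell import *
from h import *
s=observe();print(s['tool_pos'],s['tool_rot'],s['opening'],s['grip_force'],s['contact_force'],s['torque'])
c=read_camera('top');pickle.dump(c,open('t4.pkl','wb'))
cv2.imwrite('pics/t4.png',cv2.resize(c['img'][90:190,245:435,::-1],None,fx=4,fy=4,interpolation=cv2.INTER_CUBIC))"
```

```text
[0.60604509 0.15595295 0.11214779] [-3.14153524e+00  1.10140530e-04  1.51979078e+00] 0.02614114369215274 0.0 [-0.40831752 -0.70183028  0.05654816] [-0.01194019 -0.12041592 -0.01823919]
```

View pics/t4.png

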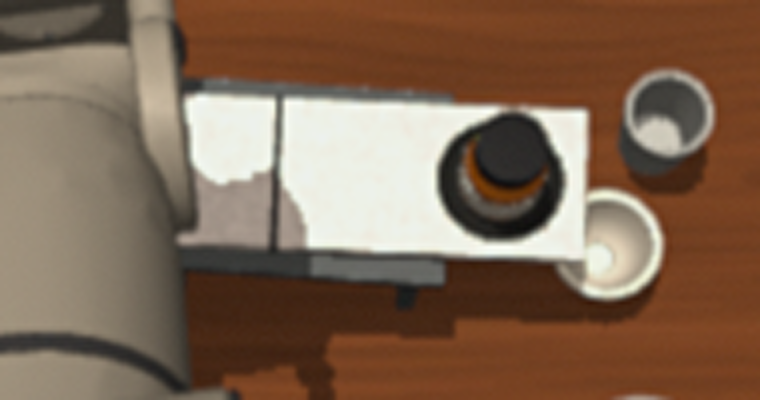

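The top view shows the jar centred on the pad near (500,180) and the line at x≈277, still visible past the arm. The fingers haven't finished closing yet.

Call:
step_arm(plan=[[1, 0, 0, 0, 0], [1, 0, 0, 0, 0], [1, 0, 0, 0, 0], [1, 0, 0, 0, 0]])

```text
time: 11.48
tool_pos: [0.6061, 0.156, 0.1122]
tool_rot: [-3.142, 0.0, 1.52]
contact_force: [-0.2, 1.0, 0.1]
opening: 0.0203
grip_force: 40.0
```

Run:
```python
from h import *
from cell import *
s=observe();print(s['tool_pos'],s['tool_rot'],s['opening'],s['grip_force'],s['contact_force'])
c=read_camera('top');im=c['img'].astype(int)
m=np.zeros((400,640),bool);m[116:151,308:319]=(im.max(2)<100)[116:151,308:319]
v,u=np.nonzero(m);q=np.array([ray(c,a,b,.102) for a,b in zip(u,v)]);print(len(q),'line',q.mean(0))
# outer edge of stand corners (crop px/4 + off), outer board corners
for n,a,b,z in(('far',451,96,.09),('near',444,263,.09),('bfar',587,109,.102),('bnear',585,262,.102)):print(n,ray(c,245+a/4,90+b/4,z)[:2])
```

```text
[0.60605043 0.15596831 0.11215865] [-3.14158944e+00  1.05009750e-04  1.51980782e+00] 0.02028478385308017 39.99997437000275 [-0.17306026  0.96619173  0.13661051]
32 line [0.5778565  0.04946873 0.102     ]
far [ 0.65549149 -0.06822875]
near [ 0.54166365 -0.06088603]
bfar [ 0.6411724  -0.15531449]
bnear [ 0.53819301 -0.15006509]
```

Call:
step_arm(plan=[[1, -0.001, 0, 0, 0.001], [1, -0.004, 0, 0, 0.003], [1, -0.008, 0, 0, 0.005], [1, -0.013, 0, 0, 0.007], [1, -0.019, 0, 0, 0.009], [1, -0.025, 0, 0, 0.011], [1, -0.031, 0, 0, 0.013], [1, -0.037, 0, 0, 0.015], [1, -0.043, 0, 0, 0.017], [1, -0.049, 0, 0, 0.019], [1, -0.055, 0, 0, 0.021], [1, -0.061, 0, 0, 0.023], [1, -0.067, 0, 0, 0.0256], [1, -0.073, 0, 0, 0.0256], [1, -0.079, 0, 0, 0.0256], [1, -0.085, 0, 0, 0.0256], [1, -0.09, 0, 0, 0.0256], [1, -0.093, 0, 0, 0.0256], [1, -0.095, 0, 0, 0.0256], [1, -0.095, 0, 0, 0.0256]])

```text
time: 14.02
tool_pos: [0.6012, 0.0608, 0.1122]
tool_rot: [3.141, 0.0, 1.494]
contact_force: [0.4, 2.8, 2.1]
opening: 0.0194
grip_force: 40.0
```

Run:
```python
from h import *
from cell import *
s=observe();print(s['tool_pos'],s['tool_rot'],s['opening'],s['grip_force'],s['contact_force'],s['torque'])
c=read_camera('top');d=read_camera('side');pickle.dump((c,d),open('t5.pkl','wb'))
A=cv2.resize(c['img'][95:170,300:450],None,fx=5.2,fy=4,interpolation=cv2.INTER_CUBIC);B=cv2.resize(d['img'][180:280,340:435],None,fx=3,fy=3,interpolation=cv2.INTER_CUBIC)
o=np.zeros((600,780,3),np.uint8);o[:300]=A;o[300:600,:B.shape[1]]=B
cv2.imwrite('pics/m5.png',o[:,:,::-1])
```

```text
[0.60124626 0.06080127 0.11222421] [3.14148086e+00 4.84428220e-04 1.49416767e+00] 0.019410128190106984 40.00047147274017 [0.36641587 2.84839294 2.11560181] [ 0.50887327 -0.12251624 -0.05576125]
```

View pics/m5.png

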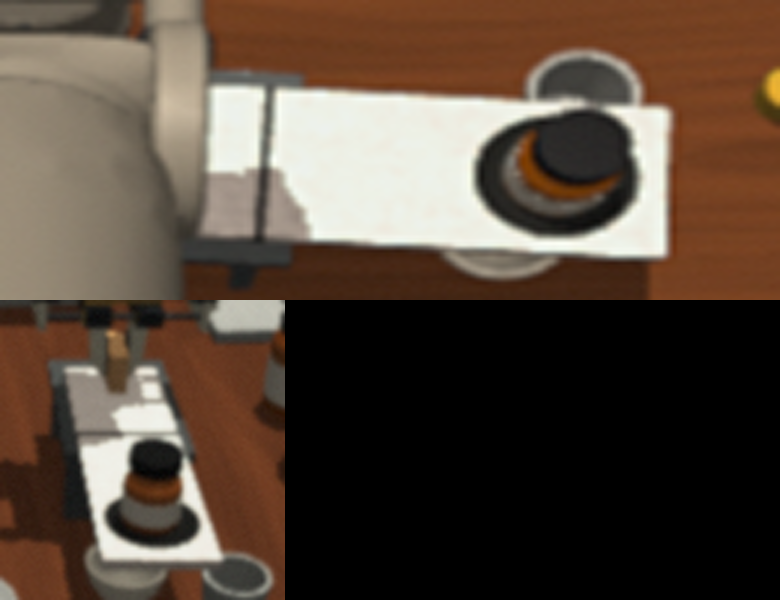

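The top crop shows the jar upright on the pad, with the line at x≈265 and the stand's outer edge at 303 (far side) and 291 (near side); about 17–18 mm should remain. I'll measure it.

```bash
cat > meas.py <<'E'
from h import *
def meas(c):
    g=c['img'].astype(float);L=[];S=[]
    for v in range(119,154):  # line: dark minimum vs neighbours, centroid of darkness
        r=g[v,342:358].mean(1);d=np.clip(np.median(r)-r-25,0,None)
        if d.sum()>30:
            u=342+(d*np.arange(16)).sum()/d.sum();L.append(ray(c,u,v,.102)[:2])
    for v in(114,115,116,156,157,158):  # stand end: jump in R-B (grey to wood)
        r=g[v,348:364,0]-g[v,348:364,2];k=r[:4].mean(),r[-4:].mean();t=sum(k)/2
        if k[1]-k[0]<20:continue
        i=np.nonzero(r>t)[0][0];u=348+i-1+(t-r[i-1])/(r[i]-r[i-1]);p=ray(c,u,v,.09);S.append(p[:2]);print('S',v,round(u,2),p[:2].round(4))
    L=np.array(L);S=np.array(S);s=np.array([-.0763,-.997])
    a,b=L@s,S@s;print('line',len(L),np.median(a),a.std(),'edge',b.round(4),'gap',np.median(b)-np.median(a))
E
python3 -c "
from meas import *
meas(pickle.load(open('t5.pkl','rb'))[0])"
```

```text
S 114 358.01 [ 0.6555 -0.0689]
S 115 358.02 [ 0.6527 -0.0689]
S 116 357.94 [ 0.6499 -0.0686]
S 156 355.51 [ 0.541  -0.0596]
S 157 355.64 [ 0.5383 -0.0599]
S 158 355.7 [ 0.5356 -0.06  ]
line 35 0.001139070698414998 0.00018330150395355412 edge [0.0187 0.0189 0.0188 0.0181 0.0186 0.0189] gap 0.017601057555645755
```

Call:
step_arm(plan=[[1, -0.001, 0, 0, 0], [1, -0.003, 0, 0, 0], [1, -0.006, 0, 0, 0], [1, -0.009, 0, 0, 0], [1, -0.012, 0, 0, 0], [1, -0.0145, 0, 0, 0], [1, -0.0165, 0, 0, 0], [1, -0.0176, 0, 0, 0], [1, -0.0178, 0, 0, 0], [1, -0.0178, 0, 0, 0], [1, -0.0178, 0, 0, 0]])

```text
time: 15.5
tool_pos: [0.5999, 0.0433, 0.1122]
tool_rot: [3.141, 0.0, 1.494]
contact_force: [0.7, 4.5, 3.0]
opening: 0.0195
grip_force: 40.0
```

Run:
```python
from meas import *
from cell import *
s=observe();print(s['tool_pos'],s['tool_rot'],s['opening'],s['grip_force'],s['contact_force'],s['torque'])
c=read_camera('top');d=read_camera('side');P=cloud(c)
import meas as M
src=open('meas.py').read().replace('342:358','347:363').replace('342+','347+');exec(src);meas(c)
im=c['img'].astype(int);w=(im.min(2)>150)&(abs(P[...,2]-.102)<.02);w[:110]=0;w[160:]=0;w[:,:348]=0;w[:,432:]=0
p=P[w];A=np.c_[p[:,:2],np.ones(len(p))];print('tilt',np.linalg.lstsq(A,p[:,2],rcond=None)[0],len(p))
A=cv2.resize(c['img'][95:170,300:450],None,fx=5.2,fy=4,interpolation=cv2.INTER_CUBIC);B=cv2.resize(d['img'][180:280,340:435],None,fx=3,fy=3,interpolation=cv2.INTER_CUBIC)
o=np.zeros((600,780,3),np.uint8);o[:300]=A;o[300:600,:B.shape[1]]=B
cv2.imwrite('pics/m6.png',o[:,:,::-1])
```

```text
[0.59989102 0.04328036 0.11224472] [3.14144451e+00 1.82157015e-04 1.49421836e+00] 0.01947990506811636 40.00067353248596 [0.70009009 4.47010549 2.98611   ] [ 0.84117927 -0.24127175 -0.06458556]
S 114 358.18 [ 0.6555 -0.0694]
S 115 358.22 [ 0.6527 -0.0694]
S 116 358.02 [ 0.6499 -0.0688]
S 156 355.59 [ 0.541  -0.0598]
S 157 355.67 [ 0.5383 -0.0599]
S 158 355.79 [ 0.5356 -0.0602]
line 35 0.008332676860068406 0.003977207149841268 edge [0.0191 0.0194 0.019  0.0183 0.0187 0.0191] gap 0.010735720189631929
tilt [-0.00325244  0.00303694  0.10449371] 1949
```

View pics/m6.png

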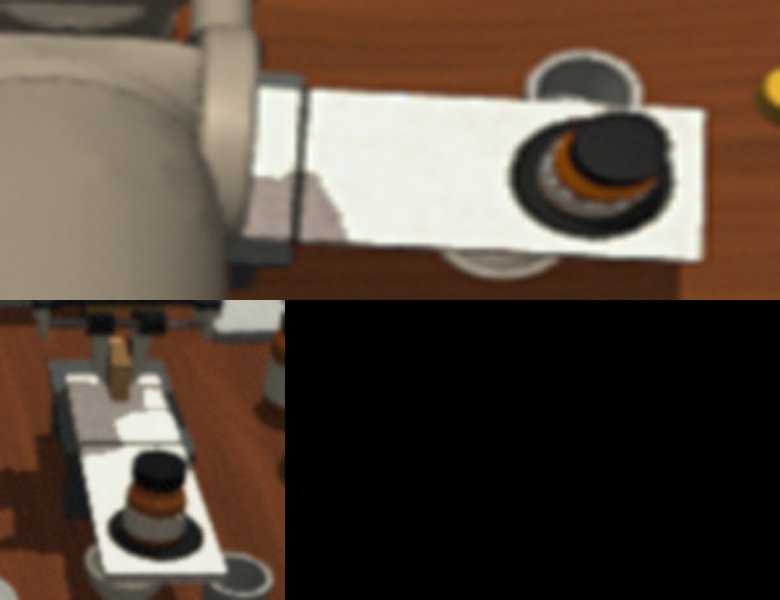

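The top crop shows the line at x≈304 (far) and 297 (near), at the stand's edge, with the board flat and the jar upright. The arm contaminated that line window, so I'll re-measure with a narrower one.

Run:
```python
from h import *
from cell import *
c=read_camera('top')
src=open('meas.py').read().replace('342:358','351:365').replace('342+','351+').replace('arange(16)','arange(14)').replace('r-25','r-35');exec(src);meas(c)
s=np.array([-.0763,-.997]);g=c['img'].mean(2)
for v in(122,126,130):print(v,g[v,351:365].round(0),(ray(c,351+g[v,351:365].argmin(),v,.102)[:2]@s).round(4))
```

```text
S 114 358.17 [ 0.6555 -0.0693]
S 115 358.19 [ 0.6527 -0.0693]
S 116 358.06 [ 0.6499 -0.0689]
S 156 355.66 [ 0.541 -0.06 ]
S 157 355.69 [ 0.5383 -0.06  ]
S 158 355.74 [ 0.5356 -0.0601]
line 35 0.01872458901393597 0.00019702849226259768 edge [0.0191 0.0193 0.0191 0.0185 0.0188 0.019 ] gap 0.0003360414742433204
122 [241. 238. 237. 237. 238. 226. 152.  85. 158. 236. 241. 238. 237. 236.] 0.0189
126 [239. 238. 237. 237. 238. 223. 128. 109. 201. 239. 239. 237. 236. 236.] 0.0194
130 [238. 236. 236. 236. 240. 226. 123. 132. 228. 238. 236. 235. 235. 236.] 0.0174
```

```bash
python3 -c "
from cell import *
print(hand_in())"
```

```text
the job is handed in; nothing more can be done
None
```

I handed the job in at about 16 s: the jar stands on the board's pad, and the black line is within about 0.5 mm of the stand's outer edge, as measured from the top camera. The board is flat and still held by its grip, and I saw nothing else on the counter disturbed; the judge's verdict was not shown.

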